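# Start the vibrating table under a plaster mould

### The arm

A 7-joint arm with a two-finger parallel gripper is mounted at the origin on the work surface. World frame = base frame: x ahead of the robot, y to its left, z up, the work surface at z = 0. Lengths are in m, angles in rad, forces in N, time in s.
With the tool pointing down it reaches from about 0.4 to 0.85 m from the base axis. Payload 4.5 kg.
Tool frame: the origin (TCP) lies at the very end of the fingers, on their centre line; the grasp point (between the pads) lies 19 mm behind it; z points along the fingers, x is the direction in which the jaws open and shut, and the axes are right-handed (so a half turn about z gives the same grasp; the last joint's range is limited). The gripper opens to 88 mm and grips with 3 to 60 N. Pads are 18 mm wide; open, the fingers measure 123 mm over their backs; the gripper's body (75 mm by 187 mm) begins 45 mm behind the grasp point.
Start: joints at [1.31, 0.689, -0.195, 1.565, 0.157, 0.902, -0.215], TCP at [0.182, -0.598, 0.239] pointing down, gripper open.
Joint ranges: [-3.01, 3.01], [-0.46, 2.08], [-1.47, 1.51], [0.13, 2.56], [-1, 4.14], [0.04, 2.09], [-2.66, 2.66]. Speed limits (rad/s): [2.57, 2.57, 3.14, 3.14, 3.14, 3.14, 3.14].

### API

Orientations are given as [roll, pitch, yaw] about the fixed x, y, z axes, in that order (R = Rz(yaw) Ry(pitch) Rx(roll)).
In Python, from cell import get_state, imaging, env gives the robot as it stands. The module is installed in compiled form; this text tells all that it offers.
- The arm moves only by the tool carry_out, never from a script. Its argument "motion" is text: rows parted by semicolons, each of 7 numbers parted by spaces: the shift along the world's x, y, z in m, then the turn, a rotation vector about the world's x, y, z in degrees, then the opening in per cent of the stroke, from 0 (shut) to 100 (fully open). A call has 1 to 5 rows; each row is the pose to reach, as a shift and turn from the pose commanded when the call began; what a row does not reach only later rows make up. A row lasts 1/10 s, in which the tool goes at most 50 mm and 8.59 degrees, less where a joint would pass 70% of its speed; a pose out of reach is approached as far as the arm can. A call with a gripper value outside its range is refused whole. The fingers move at their own pace and stop on an object; the grip force is fixed at half the most. Time passes only in rows, so rows that repeat a pose let the fingers close. It gives the time, the measured TCP pose, the force and the opening at its end, in the units of the state.
- get_state(): the state, without advancing time (a new reading comes with each control period).
- imaging.capture(name): name is "scene" or "top" or "wrist"; returns a dict with "frame" (384x512x3 uint8, blue, green, red), "vertical_fov" (degrees; the focal length in pixels is half the picture's height over the tangent of half this angle, whatever the lens; pixels are square), "cx", "cy" (the principal point, pixels), "R" (3x3) and "t" (3): a world point X has camera coordinates R X + t. Camera axes: x right, y down, z forward; pixel columns grow to the right and rows downward; lengths in m; the calibration is good to about 2 mm. The wrist camera is an equidistant fisheye: a pixel r from the principal point sees the ray r / f radians off the axis. A picture is of the moment at which its call begins. There is no depth.
- env.hand_in(): hands the job in, once; it reports no verdict.
The state is a dict: "time_s": time; "joints": joint angles; "joint_vel": joint speeds; "joint_torque": joint torques, N m; "tcp_pos": TCP position; "eef_rot": TCP orientation; "ft_force": force on the tool from outside, world axes, zero at the start; "moment": the same for the moment, N m; "width": finger opening in m.
Only numpy, scipy, OpenCV 4.12 (cv2) and the standard library are available. Lean on these libraries where they do the work, as an engineer would, in place of code of your own. Each camera call takes 0.05 s, during which the arm holds its last target.

### The job

Stand the plaster mould flat in the middle of the vibrating table's deck, between the two rails and lengthwise along them, setting it down rather than letting it drop. Then switch the table on: push the knob in and turn it clockwise past its safety stop (do not force it) until its pointer is at the long mark, and let it spring back out. Leave the other things on the bench where they are.

Things in the scene. Friction and masses are not known exactly. Their poses are not given: they have to be found in the camera images.
- mould_mid (a point): The loose plaster mould, 0.5 to 0.85 kg: block 90 mm (its x) by 130 mm (its y) by 45 mm high, with an upright rib 22 mm thick (x), 124 mm long (y), 30 mm high along the middle of its top: 75 mm high in all; grip the rib. Both ends alike. This point: its centre, 37.5 mm above its underside, z up; the rib spans 7.5 to 37.5 mm above it.
- shaker: Vibrating table, fixed: grey, 300 mm (x) by 220 mm (y); x points from console (robot side) to deck. Origin under its centre, on the bench. Console: dark plate, top 70 mm above the bench, x -150 to -50 mm, knob axis at x -100 mm, y 0; white marks around the knob. Deck: steel plate, top 74 mm above the bench, x -48 to 150 mm.
- deck_mid (a point): Middle of the deck's top face, axes as the vibrating table. Two straight rails 14 mm high, 6 mm thick and 200 mm long run along y in front of and behind this point, their inner faces 58 mm from it (116 mm clear between them).
- knob_bar (a point): Black knob: round skirt 68 mm across, on it an upright grip bar 64 mm long, 16 thick, 26 high. This point: on the turning axis at the bar's mid height, 13 mm above the skirt's top face, 103 mm above the bench when out; moves and turns with the knob. x along the bar, z up; white pointer at the bar's -x end. Fingertips may push on the skirt. Off: pointer to the round dot (table's -x).
- knob_push (a joint): How far the knob is pushed in (down), m: 0 out, 0.010 fully in. The spring takes about 3 N at the start and 9 N fully in; it springs back out when let go.
- knob_turn (a joint): Turn of the knob, rad, growing clockwise seen from above: 0 off (round dot), short mark 0.80, long mark 1.25, second short mark 1.70, end of travel 1.90. Starts between 0 and 0.12. A safety stop blocks it at about 0.25 unless it is pushed in more than 7 mm and kept in until 0.70; after that it can come out. Stays where left (friction 0.05 N m).
- cup: Clear plastic cup, 84 mm across, 100 mm high, near the mould's far side; bystander. Origin under its centre.
- stick: Wooden stirring stick 200 by 24 by 7 mm lying in front of the mould; bystander. Origin under its centre, x along it.
- tin: Metal tin 60 mm across, 60 mm high, beside the vibrating table; bystander. Origin under its centre.
- tub: White mixing tub 116 mm across, 130 mm high, at the far side of the bench; bystander. Origin under its centre.
- brush: Brush 190 mm long lying near the robot; bystander. Lies along its x.
Mind the look-alikes: they are no part of the job. What is shaped like the part that bears mould_mid but brown is not meant.

How it is judged:
On the way, in this order (a step that is already met when the one before it is completed fails the run):
1. the mould stands flat and released on the deck between the rails while the knob is still off (x of mould_mid in the frame of deck_mid between -0.02 and 0.02 m and y of mould_mid in the frame of deck_mid between -0.03 and 0.03 m and z of mould_mid in the frame of deck_mid between 0.0325 and 0.0425 m and angle between mould_mid's own z axis and vertical below 0.06 rad and angle between the y axis of mould_mid and the y axis of deck_mid, either way round below 0.25 rad and contact force between the fingers and mould below 0.2 N and linear speed of mould below 0.02 m/s and value of joint knob_turn below 0.3 rad), for 0.2 s.
2. the knob has been turned past its safety stop, with the mould on the deck (value of joint knob_turn above 0.7 rad and x of mould_mid in the frame of deck_mid between -0.02 and 0.02 m and y of mould_mid in the frame of deck_mid between -0.03 and 0.03 m and z of mould_mid in the frame of deck_mid between 0.0325 and 0.0425 m and angle between mould_mid's own z axis and vertical below 0.06 rad and angle between the y axis of mould_mid and the y axis of deck_mid, either way round below 0.25 rad), for 0.1 s.
At the end, for the whole second after the job is handed in: Mould upright, released and at rest on the deck: centre within 20 mm of its middle across the rails and 30 mm along them, within 0.25 rad of their direction, tilt under 0.06 rad. knob_turn 1.05 to 1.45, knob_push under 3 mm; bystanders moved under 30 mm (x of mould_mid in the frame of deck_mid between -0.02 and 0.02 m and y of mould_mid in the frame of deck_mid between -0.03 and 0.03 m and z of mould_mid in the frame of deck_mid between 0.0325 and 0.0425 m and angle between mould_mid's own z axis and vertical below 0.06 rad and angle between the y axis of mould_mid and the y axis of deck_mid, either way round below 0.25 rad and contact force between the fingers and mould below 0.2 N and linear speed of mould below 0.02 m/s and value of joint knob_turn between 1.05 and 1.45 rad and value of joint knob_push below 0.003 m and angular speed of mould below 0.1 rad/s and contact force between the fingers and shaker below 0.2 N); the robot touches nothing.
It fails at once if the knob is forced against its safety stop (twisted hard against it, to between 0.285 and 0.6 rad, while pushed in less than 4 mm) (value of joint knob_turn between 0.285 and 0.6 rad and value of joint knob_push below 0.004 m).
It fails at once if the mould is let fall (moves faster than 0.5 m/s while not held by the fingers) (contact force between the fingers and mould below 0.1 N and linear speed of mould above 0.5 m/s).
It fails at once if a bystander (cup, stick, tin, tub or brush) is moved by more than 30 mm (distance of any of cup, stick, tin, tub, brush from where it was at the start of the episode above 0.03 m).
It also fails if it takes over 58 s, if anything falls off the work surface, if the arm or the gripper's body presses on something with over 40 N, if the wrist force passes 120 N, or if a joint passes its speed limit or range.

## Working session

There is one attempt and no reset: what is moved stays moved. The work goes in short steps, Python scripts to look and compute and a tool call to move; the robot and the scene stay as the last step left them, time stands still between calls to the robot, and variables do not carry over. Pictures are saved under pics/ and viewed, and the job is handed in when it is done.

Besides the shell and the picture viewer there is one more tool, called after "Emit:" in YAML: its name, and indented under it one key for each argument. carry_out: Moves the arm, as the interface text tells. Its arguments: {"type":"object","properties":{"motion":{"type":"string"}},"required":["motion"]}

```bash
mkdir -p pics
cat > h.py <<'E'
import numpy as np, cv2
from cell import get_state, imaging, env
def cap(n,f):
    c=imaging.capture(n); cv2.imwrite('pics/'+f,c['frame']); c['f']=192/np.tan(np.radians(c['vertical_fov']/2)); c['R']=np.array(c['R']);c['t']=np.array(c['t']); return c
def ray(c,u,v,fish=False):
    x=np.array([(u-c['cx'])/c['f'],(v-c['cy'])/c['f']])
    if fish:
        r=np.hypot(*x); d=np.array([*(x/max(r,1e-9)*np.sin(r)),np.cos(r)])
    else: d=np.array([*x,1.])
    return -c['R'].T@c['t'], c['R'].T@d
def onz(c,u,v,z,fish=False):
    o,d=ray(c,u,v,fish); return o+d*(z-o[2])/d[2]
def proj(c,X):
    p=c['R']@np.array(X)+c['t']; return c['cx']+c['f']*p[0]/p[2], c['cy']+c['f']*p[1]/p[2]
E
python3 - <<'E'
from h import *
import pickle
print(get_state())
for n in ['scene','top','wrist']:
    c=cap(n,n+'0.png'); pickle.dump(c,open(n+'0.pkl','wb')); print(n,c['f'],c['cx'],c['cy'],-c['R'].T@c['t'])
E
```

```text
{'time_s': 0.0, 'joints': array([ 1.30980227,  0.68999816, -0.19451982,  1.56632069,  0.15728242,
        0.90249111, -0.21509311]), 'joint_vel': array([-9.52531776e-04, -7.99723120e-04, -2.48032308e-03, -7.05414662e-05,
       -3.66954669e-04, -8.43240361e-04, -8.49513955e-04]), 'joint_torque': array([ 1.55873358e-04, -5.27571273e+01, -1.26688007e+00, -1.53429991e+01,
       -5.26388863e-02,  6.62025108e-03,  1.47515534e-04]), 'tcp_pos': array([ 0.18136912, -0.59745531,  0.23790755]), 'eef_rot': array([ 3.14148077e+00,  1.82399716e-03, -1.27592035e+00]), 'ft_force': array([ 0.08020535,  0.70302447, -0.6167696 ]), 'moment': array([-0.01329837, -0.01128276, -0.03235624]), 'width': 0.08775330029321081}
scene 376.82012905444685 253.7330108241338 192.78505186351717 [ 1.02222863 -0.37097897  1.11029715]
top 418.94405792887164 249.27661910938514 192.3948315941439 [0.26237657 0.11035661 1.42652191]
wrist 297.3186396354542 256.10660328861155 192.34248010244323 [ 0.25672263 -0.57543747  0.3844281 ]
```

View pics/scene0.png

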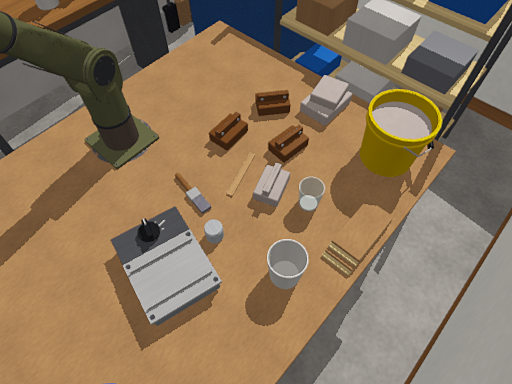

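View pics/top0.png

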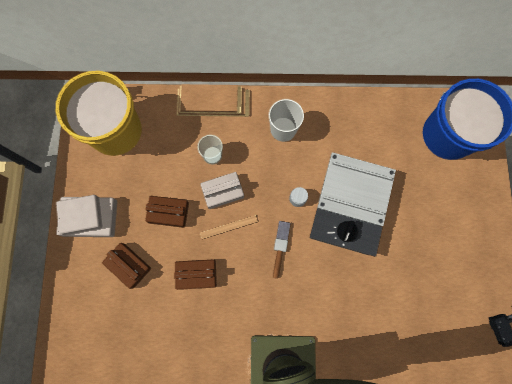

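View pics/wrist0.png

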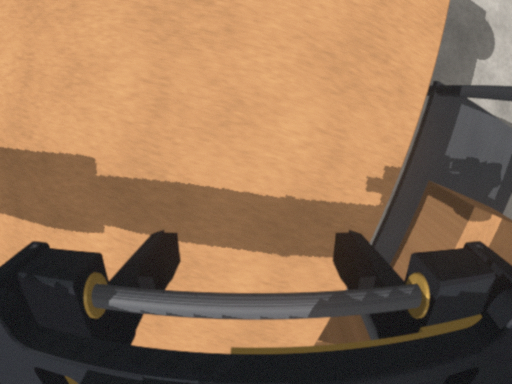

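The pictures show the white mould at top (222,190) and scene (271,184). The shaker is at top (355,205) with its knob at (347,231). The brown look-alikes are at (167,211), (127,265) and (196,274). I'll zoom in next.

Run:
```python
import cv2
t=cv2.imread('pics/top0.png'); s=cv2.imread('pics/scene0.png')
cv2.imwrite('pics/t_mould.png',cv2.resize(t[120:250,190:330],None,fx=5,fy=5,interpolation=cv2.INTER_CUBIC)[:600,:700])
cv2.imwrite('pics/t_shak.png',cv2.resize(t[145:265,300:410],None,fx=5,fy=5,interpolation=cv2.INTER_CUBIC))
cv2.imwrite('pics/s_mould.png',cv2.resize(s[140:240,195:335],None,fx=5,fy=5,interpolation=cv2.INTER_CUBIC))
```

```text
(no output)
```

View pics/t_mould.png

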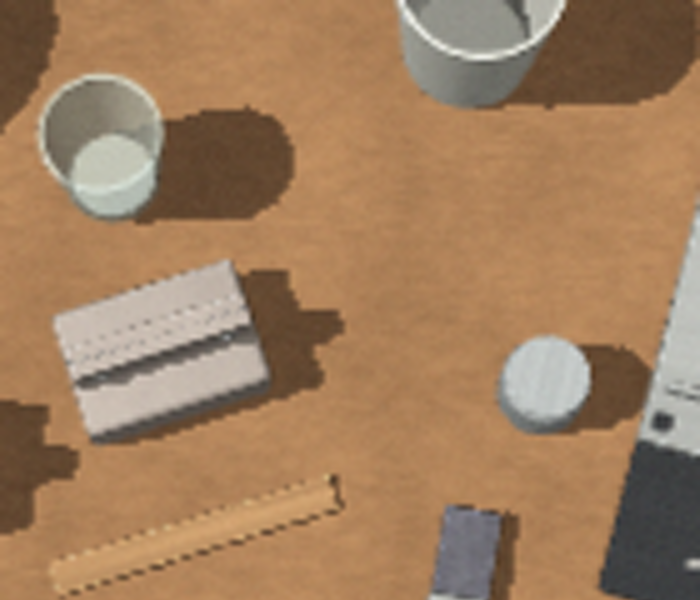

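View pics/t_shak.png

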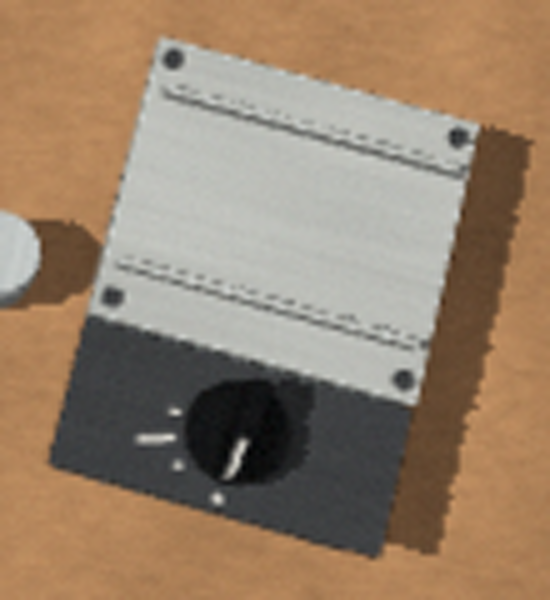

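View pics/s_mould.png

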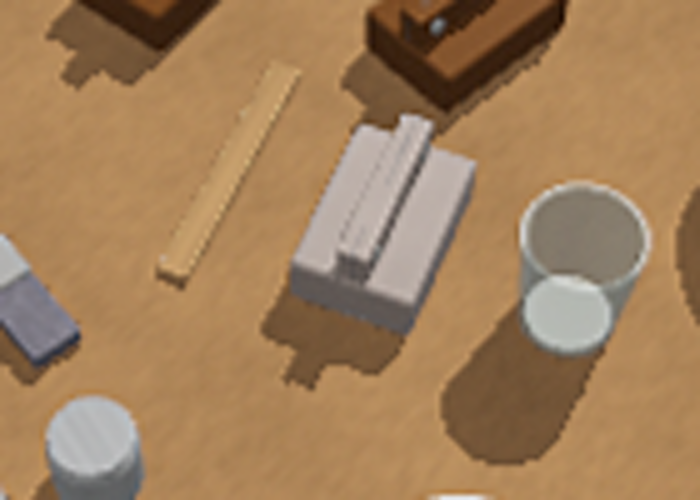

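Run:
```python
from h import *; import pickle
T=pickle.load(open('top0.pkl','rb'));S=pickle.load(open('scene0.pkl','rb'))
def m(c,o,pts,z): return np.array([onz(c,o[0]+(U+.5)/5-.5,o[1]+(V+.5)/5-.5,z)[:2] for U,V in pts])
def ang(v): return np.degrees(np.arctan2(v[1],v[0]))
def rect(P,n): # P: fl, fr, br, bl
    print(n,P.round(4).tolist(),'c',P.mean(0).round(4),'edges',[round(float(np.linalg.norm(P[i]-P[(i+1)%4])),4) for i in range(4)], 'ang', [round(float(ang(P[(i+1)%4]-P[i])),1) for i in range(4)])
rect(m(T,(190,120),[(55,318),(232,262),(268,380),(95,433)],.045),'block top T')
rect(m(S,(195,140),[(360,126),(474,162),(408,303),(295,266)],.045),'block top S')
rect(m(S,(195,140),[(403,116),(434,124),(372,258),(338,246)],.075),'rib S')
rect(m(T,(300,145),[(160,38),(480,125),(418,405),(92,315)],.074),'deck T')
rect(m(T,(300,145),[(92,318),(418,407),(380,556),(50,462)],.070),'cons T')
# rails inner ends
rect(m(T,(300,145),[(163,94),(465,176),(425,343),(118,262)],.080),'rails T')
print('tri skirt',m(T,(300,145),[(237,432)],.09),'dot,long',m(T,(300,145),[(217,498),(155,439)],.07),'pointer',m(T,(300,145),[(243,442),(230,477)],.116))
for n,(o,p,z) in {'cup':((190,120),(112,180),0.01),'tin':((190,120),(547,375),.06),'tub':((190,120),(480,20),.13)}.items(): print(n,m(T,o,[p],z))
cv2.imwrite('pics/s_shak.png',cv2.resize(cv2.imread('pics/scene0.png')[200:330,100:230],None,fx=5,fy=5,interpolation=cv2.INTER_CUBIC)[:600])
```

```text
block top T [[0.5956, 0.2789], [0.6364, 0.1596], [0.5545, 0.1337], [0.5166, 0.2491]] c [0.5758 0.2053] edges [0.1261, 0.086, 0.1214, 0.0844] ang [-71.1, -162.5, 108.1, 20.7]
block top S [[0.5189, 0.2497], [0.5985, 0.2787], [0.6382, 0.1602], [0.5628, 0.1321]] c [0.5796 0.2052] edges [0.0847, 0.125, 0.0804, 0.1255] ang [20.0, -71.5, -159.6, 110.5]
rib S [[0.5496, 0.2583], [0.5699, 0.2672], [0.6093, 0.156], [0.5865, 0.1483]] c [0.5788 0.2075] edges [0.0221, 0.1179, 0.0241, 0.116] ang [23.6, -70.5, -161.3, 108.5]
deck T [[0.702, -0.1629], [0.6439, -0.3752], [0.4546, -0.3232], [0.5113, -0.1127]] c [ 0.5779 -0.2435] edges [0.2202, 0.1963, 0.218, 0.1972] ang [-105.3, 164.6, 74.9, -14.7]
cons T [[0.51, -0.1133], [0.4539, -0.3244], [0.3573, -0.2947], [0.4149, -0.084]] c [ 0.434  -0.2041] edges [0.2185, 0.1011, 0.2185, 0.0995] ang [-104.9, 162.9, 74.7, -17.1]
rails T [[0.6609, -0.1625], [0.607, -0.361], [0.4945, -0.3281], [0.5458, -0.1296]] c [ 0.577  -0.2453] edges [0.2057, 0.1172, 0.2051, 0.1197] ang [-105.2, 163.7, 75.5, -16.0]
tri skirt [[ 0.43341846 -0.20120847]] dot,long [[ 0.393028   -0.19136832]
 [ 0.43072399 -0.15244001]] pointer [[ 0.42384128 -0.19867731]
 [ 0.40179283 -0.18972236]]
cup [[0.70471598 0.246743  ]]
tin [[ 0.55711207 -0.0525968 ]]
tub [[ 0.78018163 -0.00320911]]
```

View pics/s_shak.png

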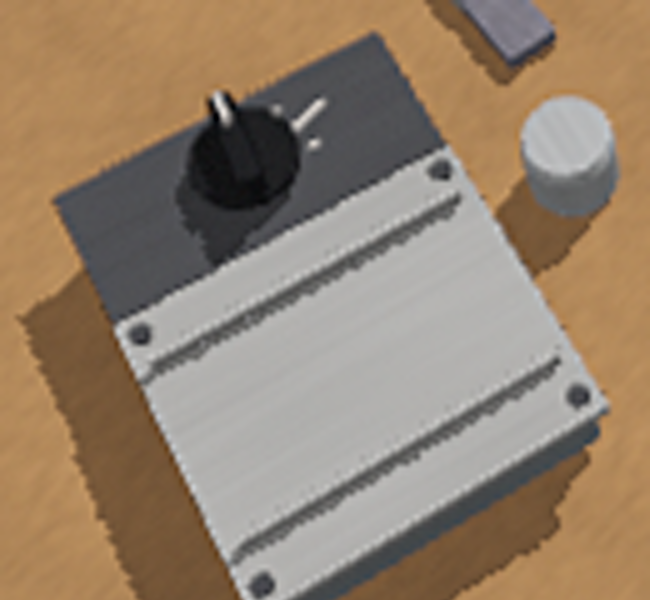

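Both views agree within about 4 mm:
- **Mould:** centre (0.578, 0.206), yaw about 19.2°.
- **Deck:** middle (0.578, -0.244), yaw about -15.3°. Its size (198 x 219 mm) checks out.
- **Knob:** axis about (0.432, -0.204), already turned about 0.1 rad.

I'll move towards the mould now.

Emit:
carry_out:
  motion: "0.02 0.04 0 0 0 4.6 100; 0.04 0.08 0 0 0 9.2 100; 0.06 0.12 0 0 0 13.8 100; 0.08 0.16 0 0 0 18.4 100; 0.10 0.20 0 0 0 23 100"

```text
time_s: 0.65
tcp_pos: [0.2821, -0.3963, 0.2387]
eef_rot: [-3.141, -0.0, -0.872]
ft_force: [0.8, 0.6, -0.2]
width: 0.0877
```

Emit:
carry_out:
  motion: "0.02 0.04 0 0 0 4.6 100; 0.04 0.08 0 0 0 9.2 100; 0.06 0.12 0 0 0 13.8 100; 0.08 0.16 0 0 0 18.4 100; 0.10 0.20 0 0 0 23 100"

```text
time_s: 1.15
tcp_pos: [0.3821, -0.1965, 0.2388]
eef_rot: [3.142, -0.0, -0.47]
ft_force: [1.3, 0.0, -0.1]
width: 0.0881
```

Emit:
carry_out:
  motion: "0.02 0.04 0 0 0 4.6 100; 0.04 0.08 0 0 0 9.2 100; 0.06 0.12 0 0 0 13.8 100; 0.08 0.16 0 0 0 18.4 100; 0.10 0.20 0 0 0 23 100"

```text
time_s: 1.65
tcp_pos: [0.4821, 0.0036, 0.2387]
eef_rot: [3.141, 0.0, -0.069]
ft_force: [1.0, -0.7, -0.7]
width: 0.0883
```

Emit:
carry_out:
  motion: "0.02 0.04 0 0 0 4.6 80; 0.04 0.08 0 0 0 9.2 80; 0.06 0.12 0 0 0 13.8 80; 0.08 0.16 0 0 0 18.4 80; 0.097 0.203 0 0 0 23 80"

```text
time_s: 2.15
tcp_pos: [0.5795, 0.2058, 0.2384]
eef_rot: [3.141, 0.0, 0.332]
ft_force: [0.6, -0.2, 0.6]
width: 0.0704
```

Take a wrist picture from directly above, and a new top view to check the alignment.

Run:
```python
from h import *; import pickle
c=cap('wrist','w1.png'); pickle.dump(c,open('w1.pkl','wb'))
print(-c['R'].T@c['t'], get_state()['tcp_pos'])
```

```text
[0.55343287 0.27994834 0.38474091] [0.58035206 0.21650954 0.23895991]
```

View pics/w1.png

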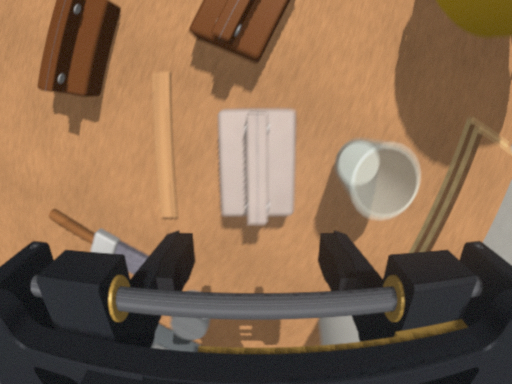

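Run:
```python
from h import *; import pickle
c=pickle.load(open('w1.pkl','rb'))
P=np.array([onz(c,u,v,.075,True) for u,v in [(248,112),(266,112),(268,223),(248,223)]])
B=np.array([onz(c,u,v,.045,True) for u,v in [(220,111),(295,110),(293,214),(221,216)]])
for Q in (P,B):
  print(Q[:,:2].round(4).tolist(),Q.mean(0),[np.linalg.norm(Q[i]-Q[i-1]).round(4) for i in range(4)]); d=(Q[0]+Q[1]-Q[2]-Q[3]); print(np.degrees(np.arctan2(d[1],d[0]))-90)
print(get_state()['tcp_pos'])
```

```text
[[0.5493, 0.2653], [0.5669, 0.2713], [0.6101, 0.1556], [0.5886, 0.1482]] [0.57874052 0.21008876 0.075     ] [np.float64(0.1235), np.float64(0.0185), np.float64(0.1236), np.float64(0.0227)]
19.504889274712312
[[0.5184, 0.255], [0.5985, 0.2838], [0.6409, 0.1649], [0.5574, 0.1334]] [0.57876432 0.20927035 0.045     ] [np.float64(0.1278), np.float64(0.0851), np.float64(0.1263), np.float64(0.0892)]
18.695296304517896
[0.58035206 0.21650954 0.23895991]
```

Emit:
carry_out:
  motion: "0 0 -0.02 0 0 0 80; 0 0 -0.04 0 0 0 80; 0 0 -0.06 0 0 0 80; 0 0 -0.06 0 0 0 80"

```text
time_s: 2.6
tcp_pos: [0.5768, 0.2035, 0.1759]
eef_rot: [3.14, 0.006, 0.33]
ft_force: [-0.1, 0.0, 0.5]
width: 0.0705
```

Emit:
carry_out:
  motion: "0 0.001 -0.03 0 0 0 80; 0 0.002 -0.06 0 0 0 80; 0 0.002 -0.09 0 0 0 80; 0 0.002 -0.11 0 0 0 80; 0 0.002 -0.127 0 0 0 80"

```text
time_s: 3.1
tcp_pos: [0.5788, 0.2068, 0.0513]
eef_rot: [3.142, -0.0, 0.329]
ft_force: [0.1, 0.1, -0.0]
width: 0.0704
```

Emit:
carry_out:
  motion: "0 0 0 0 0 0 80; 0 0 0 0 0 0 80"

```text
time_s: 3.3
tcp_pos: [0.5791, 0.2072, 0.0526]
eef_rot: [-3.141, -0.001, 0.329]
ft_force: [0.9, -0.1, -0.4]
width: 0.0705
```

Emit:
carry_out:
  motion: "0 0 -0.001 0 0 0 0; 0 0 -0.001 0 0 0 0; 0 0 -0.001 0 0 0 0; 0 0 -0.001 0 0 0 0; 0 0 -0.001 0 0 0 0"

```text
time_s: 3.8
tcp_pos: [0.5788, 0.207, 0.051]
eef_rot: [-3.142, -0.0, 0.33]
ft_force: [0.2, -0.3, -0.3]
width: 0.0324
```

Emit:
carry_out:
  motion: "0 0 0 0 0 0 0; 0 0 0 0 0 0 0; 0 0 0 0 0 0 0; 0 0 0 0 0 0 0"

```text
time_s: 4.2
tcp_pos: [0.5785, 0.2069, 0.0508]
eef_rot: [3.141, 0.0, 0.33]
ft_force: [-0.2, -0.5, 1.2]
width: 0.0218
```

Gripped at a width of 22 mm. Lift.

Emit:
carry_out:
  motion: "0 0 0.01 0 0 0 0; 0 0 0.03 0 0 0 0; 0 0 0.06 0 0 0 0; 0 0 0.09 0 0 0 0; 0 0 0.12 0 0 0 0"

```text
time_s: 4.7
tcp_pos: [0.5776, 0.2062, 0.1711]
eef_rot: [3.141, 0.003, 0.33]
ft_force: [0.5, -0.0, -7.4]
width: 0.0221
```

Emit:
carry_out:
  motion: "0 0 0.03 0 0 0 0; 0 0 0.05 0 0 0 0; 0 0 0.06 0 0 0 0; 0 0 0.06 0 0 0 0"

```text
time_s: 5.1
tcp_pos: [0.5788, 0.2069, 0.2315]
eef_rot: [3.142, -0.001, 0.33]
ft_force: [0.2, -0.0, -8.1]
width: 0.0215
```

Emit:
carry_out:
  motion: "0 -0.02 0 0 0 -1.5 0; 0 -0.05 0 0 0 -3.8 0; 0 -0.08 0 0 0 -6.1 0; 0 -0.11 0 0 0 -8.4 0; 0 -0.14 0 0 0 -10.7 0"

```text
time_s: 5.6
tcp_pos: [0.5772, 0.0652, 0.2287]
eef_rot: [3.141, 0.004, 0.142]
ft_force: [1.4, -0.5, -7.4]
width: 0.0218
```

Emit:
carry_out:
  motion: "0 -0.03 0 0 0 -2.3 0; 0 -0.06 0 0 0 -4.6 0; 0 -0.09 0 0 0 -6.9 0; 0 -0.12 0 0 0 -9.2 0; 0 -0.15 0 0 0 -11.5 0"

```text
time_s: 6.1
tcp_pos: [0.5771, -0.0845, 0.2288]
eef_rot: [3.141, 0.004, -0.059]
ft_force: [0.3, 1.3, -6.7]
width: 0.022
```

Emit:
carry_out:
  motion: "0 -0.03 0 0 0 -2.3 0; 0 -0.06 0 0 0 -4.6 0; 0 -0.09 0 0 0 -6.9 0; 0 -0.12 0 0 0 -9.2 0; 0 -0.14 0 0 0 -10.8 0"

```text
time_s: 6.6
tcp_pos: [0.5768, -0.2262, 0.2286]
eef_rot: [3.14, 0.004, -0.25]
ft_force: [0.0, 0.4, -7.5]
width: 0.0219
```

Emit:
carry_out:
  motion: "0 -0.011 0 0 0 -0.6 0; 0 -0.021 0 0 0 -1.2 0; 0 -0.021 0 0 0 -1.2 0; 0 -0.021 0 0 0 -1.2 0; 0 -0.021 0 0 0 -1.2 0"

```text
time_s: 7.1
tcp_pos: [0.579, -0.242, 0.2309]
eef_rot: [-3.14, 0.0, -0.264]
ft_force: [0.4, 0.5, -7.2]
width: 0.0215
```

Run:
```python
from h import *; import pickle
for n in ['scene','top','wrist']:
    c=cap(n,n+'2.png'); pickle.dump(c,open(n+'2.pkl','wb'))
    i=c['frame']
    if n=='top': i=cv2.resize(i[120:270,290:440],None,fx=4,fy=4,interpolation=cv2.INTER_CUBIC)
    if n=='scene': i=cv2.resize(i[190:340,80:250],None,fx=4,fy=4,interpolation=cv2.INTER_CUBIC)
    cv2.imwrite('pics/%s2z.png'%n,i)
s=get_state(); print(s['tcp_pos'],s['eef_rot'],s['joints'])
```

```text
[ 0.57884687 -0.24298996  0.23088093] [-3.14110199e+00 -1.31035325e-04 -2.65582742e-01] [ 0.56798537  0.72747341 -0.44917776  1.55700945  0.36472674  0.94113175
 -0.26428071]
```

View pics/scene2z.png

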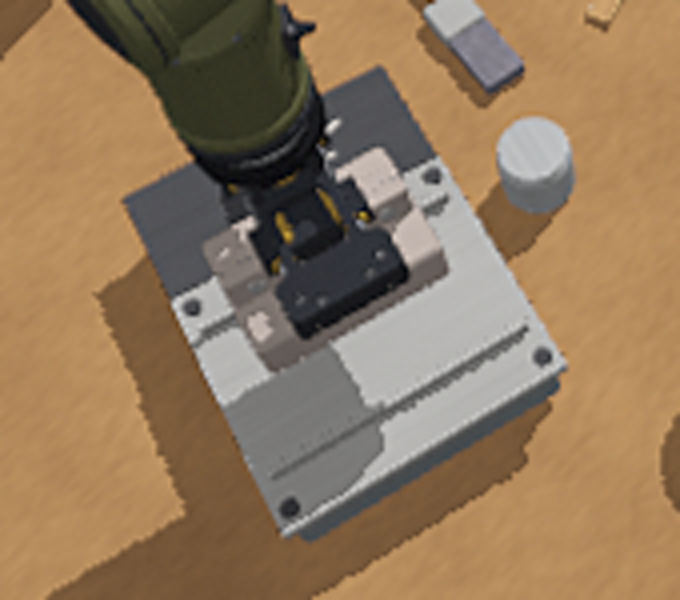

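View pics/wrist2z.png

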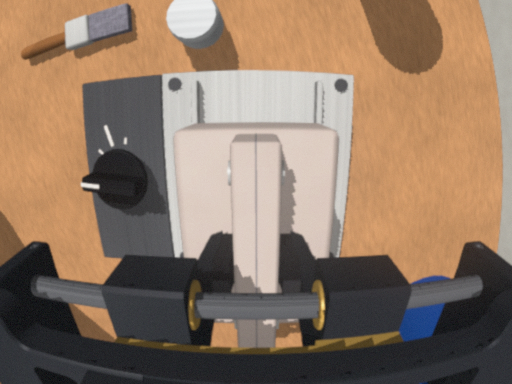

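Run:
```python
from h import *; import pickle
c=pickle.load(open('wrist2.pkl','rb'))
g=lambda u,v,z: onz(c,u,v,z,True)[:2].round(4)
print('skirt c',g(120,179,.088)); a,b=g(163,74,.074),g(354,74,.074); print('deck +y edge',a,b,'mid',(a+b)/2, np.linalg.norm(a-b), np.degrees(np.arctan2(*(b-a)[::-1])))
a,b=g(201,82,.088),g(318,82,.088); print('rails mid',(a+b)/2,np.linalg.norm(a-b))
print('bar',g(84,184,.116),g(140,186,.116)); 
y=np.radians(-15.3); print('deck mid from edge', (g(163,74,.074)+g(354,74,.074))/2-.11*np.array([-np.sin(y),np.cos(y)]))
```

```text
skirt c [ 0.4365 -0.2029]
deck +y edge [ 0.5148 -0.112 ] [ 0.7051 -0.1634] mid [ 0.60995 -0.1377 ] 0.19711938007207705 -15.114906841759828
rails mid [ 0.6075 -0.1494] 0.11289534977137011
bar [ 0.4082 -0.1923] [ 0.4707 -0.212 ]
deck mid from edge [ 0.58092396 -0.24380132]
```

Emit:
carry_out:
  motion: "0 -0.001 -0.02 0 0 0 0; 0 -0.001 -0.045 0 0 0 0; 0 -0.001 -0.07 0 0 0 0; 0 -0.001 -0.085 0 0 0 0; 0 -0.001 -0.095 0 0 0 0"

```text
time_s: 7.75
tcp_pos: [0.5783, -0.2447, 0.1346]
eef_rot: [-3.141, 0.001, -0.267]
ft_force: [0.0, 0.5, -6.2]
width: 0.0219
```

Emit:
carry_out:
  motion: "0 0 -0.002 0 0 0 0; 0 0 -0.004 0 0 0 0; 0 0 -0.006 0 0 0 0; 0 0 -0.008 0 0 0 0; 0 0 -0.0095 0 0 0 0"

```text
time_s: 8.25
tcp_pos: [0.5789, -0.2452, 0.1266]
eef_rot: [3.141, -0.001, -0.267]
ft_force: [-0.1, 0.4, -7.0]
width: 0.0218
```

Emit:
carry_out:
  motion: "0 0 -0.001 0 0 0 0; 0 0 -0.0015 0 0 0 0; 0 0 -0.002 0 0 0 0; 0 0 -0.002 0 0 0 0"

```text
time_s: 8.65
tcp_pos: [0.5787, -0.2451, 0.1248]
eef_rot: [3.141, -0.0, -0.267]
ft_force: [-1.7, 0.3, -1.4]
width: 0.0219
```

Emit:
carry_out:
  motion: "0 0 -0.0005 0 0 0 0; 0 0 -0.0005 0 0 0 0; 0 0 -0.0005 0 0 0 0"

```text
time_s: 8.95
tcp_pos: [0.5787, -0.2451, 0.1248]
eef_rot: [3.141, -0.001, -0.267]
ft_force: [-4.0, 0.8, 5.7]
width: 0.0218
```

Emit:
carry_out:
  motion: "0 0 0 0 0 0 60; 0 0 0 0 0 0 60; 0 0 0 0 0 0 60; 0 0 0 0 0 0 60; 0 0 0 0 0 0 60"

```text
time_s: 9.45
tcp_pos: [0.5788, -0.245, 0.1237]
eef_rot: [-3.141, -0.0, -0.267]
ft_force: [0.2, 0.4, -0.1]
width: 0.0524
```

Emit:
carry_out:
  motion: "0 0 0.02 0 0 0 60; 0 0 0.05 0 0 0 60; 0 0 0.08 0 0 0 60; 0 0 0.10 0 0 0 60"

```text
time_s: 9.85
tcp_pos: [0.5794, -0.2451, 0.2259]
eef_rot: [-3.141, -0.003, -0.267]
ft_force: [-0.2, -0.6, -0.1]
width: 0.053
```

Emit:
carry_out:
  motion: "-0.01 0.003 0.03 0 0 7 60; -0.03 0.009 0.03 0 0 14 60; -0.05 0.014 0.03 0 0 21 60; -0.07 0.02 0.03 0 0 28 60; -0.09 0.026 0.03 0 0 35 60"

```text
time_s: 10.35
tcp_pos: [0.4879, -0.2189, 0.2539]
eef_rot: [3.141, -0.0, 0.349]
ft_force: [0.6, 0.3, -0.9]
width: 0.0528
```

Emit:
carry_out:
  motion: "-0.02 0.006 0 0 0 8 60; -0.04 0.011 0 0 0 16 60; -0.055 0.0155 0 0 0 24 60; -0.055 0.0155 0 0 0 32 60; -0.055 0.0155 0 0 0 40 60"

```text
time_s: 10.85
tcp_pos: [0.4332, -0.2037, 0.254]
eef_rot: [3.141, 0.0, 1.048]
ft_force: [0.7, -0.2, 0.9]
width: 0.0533
```

Emit:
carry_out:
  motion: "0 0 0 0 0 8 60; 0 0 0 0 0 8 60; 0 0 0 0 0 8 60; 0 0 0 0 0 8 60"

```text
time_s: 11.25
tcp_pos: [0.4337, -0.2036, 0.2538]
eef_rot: [3.141, 0.0, 1.179]
ft_force: [0.2, 0.1, -0.2]
width: 0.0529
```

Run:
```python
from h import *; import pickle
for n in ['scene','top','wrist']:
    c=cap(n,n+'3.png'); pickle.dump(c,open(n+'3.pkl','wb'))
    i=c['frame']
    if n=='top': i=cv2.resize(i[145:265,290:440],None,fx=5,fy=5,interpolation=cv2.INTER_CUBIC)
    if n=='scene': i=cv2.resize(i[190:340,80:250],None,fx=4,fy=4,interpolation=cv2.INTER_CUBIC)
    cv2.imwrite('pics/%s3z.png'%n,i)
s=get_state(); print(s['tcp_pos'],s['eef_rot'],s['joints'])
```

```text
[ 0.43366398 -0.20352802  0.25381187] [3.14145993e+00 1.93368957e-04 1.18040870e+00] [ 0.90650534  0.60529589 -0.90495535  1.95344959  0.61666773  0.88525625
  0.856802  ]
```

View pics/scene3z.png

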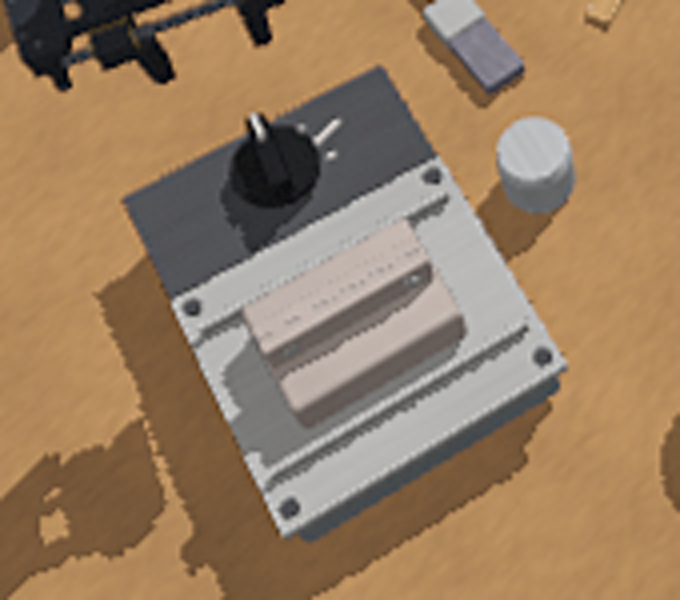

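View pics/top3z.png

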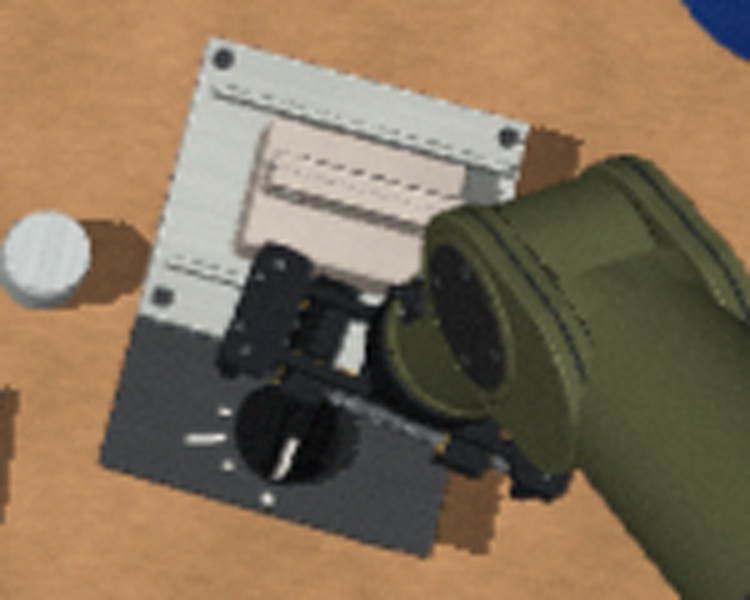

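View pics/wrist3z.png

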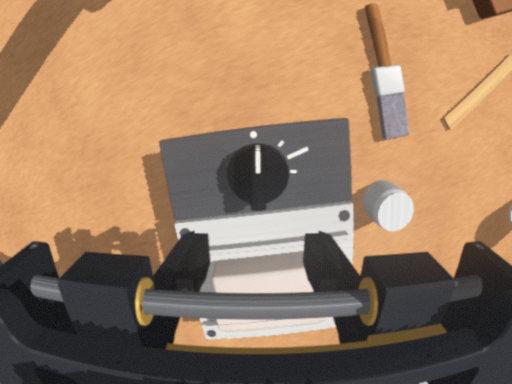

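Run:
```python
from h import *; import pickle
S=pickle.load(open('scene3.pkl','rb')); W=pickle.load(open('wrist3.pkl','rb'))
def m(c,o,pts,z,k): return np.array([onz(c,o[0]+(U+.5)/k-.5,o[1]+(V+.5)/k-.5,z)[:2] for U,V in pts])
P=m(S,(80,190),[(243,310),(296,414),(466,324)],.119,4); print(P, (P[0]+P[2])/2, np.linalg.norm(P[0]-P[1]),np.linalg.norm(P[1]-P[2]))
D=m(S,(80,190),[(282,534),(566,368),(437,160),(173,297)],.074,4); print('deck',D.mean(0))
g=lambda u,v,z: onz(W,u,v,z,True)[:2].round(4)
print('ptr',g(257.5,147,.116),g(258.5,172,.116),'bar far',g(259,209,.116)); print('skirt',g(258,174,.09))
d=g(253.5,134,.07);l=g(298,153,.07); print('dot',d,'long',l)
for k in [(.4337,-.2038)]:
  a=lambda p: np.degrees(np.arctan2(*(np.array(p)-k)[::-1])); print(a(d),a(l),a(g(257.5,147,.116)))
```

```text
[[ 0.52332454 -0.29436962]
 [ 0.6075399  -0.31738502]
 [ 0.64641982 -0.1982137 ]] [ 0.58487218 -0.24629166] 0.08730370153625236 0.1253533127301335
deck [ 0.58048562 -0.24309361]
ptr [ 0.4022 -0.1902] [ 0.4256 -0.1988] bar far [ 0.4618 -0.2131]
skirt [ 0.4334 -0.2024]
dot [ 0.3937 -0.1914] long [ 0.4326 -0.153 ]
162.7765638088685 91.24046279284958 156.6479194376881
```

Emit:
carry_out:
  motion: "0 0.001 -0.03 0 0 0 60; 0 0.001 -0.06 0 0 0 60; 0 0.001 -0.09 0 0 0 60; 0 0.001 -0.12 0 0 0 60; 0 0.001 -0.14 0 0 0 60"

```text
time_s: 11.9
tcp_pos: [0.4331, -0.2024, 0.1121]
eef_rot: [-3.14, 0.0, 1.181]
ft_force: [-0.5, -0.4, -0.2]
width: 0.0529
```

Emit:
carry_out:
  motion: "0 0 -0.01 0 0 0 60; 0 0 -0.018 0 0 0 60; 0 0 -0.018 0 0 0 60"

```text
time_s: 12.2
tcp_pos: [0.4337, -0.2025, 0.0955]
eef_rot: [-3.141, 0.0, 1.181]
ft_force: [0.3, -0.1, 0.3]
width: 0.0528
```

Emit:
carry_out:
  motion: "0 0 0 0 0 0 0; 0 0 0 0 0 0 0; 0 0 0 0 0 0 0; 0 0 0 0 0 0 0; 0 0 0 0 0 0 0"

```text
time_s: 12.7
tcp_pos: [0.4341, -0.2021, 0.0961]
eef_rot: [3.141, -0.001, 1.182]
ft_force: [-0.5, 2.5, 2.1]
width: 0.0159
```

Emit:
carry_out:
  motion: "0 0 0 0 0 0 0; 0 0 0 0 0 0 0; 0 0 0 0 0 0 0"

```text
time_s: 13.0
tcp_pos: [0.4341, -0.2021, 0.0959]
eef_rot: [3.141, -0.001, 1.182]
ft_force: [0.5, 1.2, 3.0]
width: 0.0157
```

Emit:
carry_out:
  motion: "0 0 -0.003 0 0 0 0; 0 0 -0.006 0 0 0 0; 0 0 -0.009 0 0 0 0; 0 0 -0.0095 0 0 0 0; 0 0 -0.0095 0 0 0 0"

```text
time_s: 13.5
tcp_pos: [0.434, -0.2021, 0.0864]
eef_rot: [3.141, -0.001, 1.182]
ft_force: [-0.4, 2.2, 7.9]
width: 0.0157
```

Emit:
carry_out:
  motion: "0 0 -0.0005 0 0 0 0; 0 0 -0.001 0 0 0 0; 0 0 -0.001 0 0 0 0"

```text
time_s: 13.8
tcp_pos: [0.4341, -0.2021, 0.086]
eef_rot: [3.14, -0.0, 1.182]
ft_force: [-0.5, 2.3, 13.2]
width: 0.0158
```

Fully in: the force rose past 9 N. Turn it clockwise.

Emit:
carry_out:
  motion: "0 0 0 0 0 -4 0; 0 0 0 0 0 -9 0; 0 0 0 0 0 -14 0; 0 0 0 0 0 -19 0; 0 0 0 0 0 -24 0"

```text
time_s: 14.3
tcp_pos: [0.4342, -0.202, 0.086]
eef_rot: [3.141, -0.001, 0.76]
ft_force: [-1.1, 2.9, 12.4]
width: 0.0156
```

Emit:
carry_out:
  motion: "0 0 0 0 0 -5 0; 0 0 0 0 0 -10 0; 0 0 0 0 0 -15 0; 0 0 0 0 0 -20 0; 0 0 0 0 0 -25 0"

```text
time_s: 14.8
tcp_pos: [0.4343, -0.2019, 0.086]
eef_rot: [3.141, -0.002, 0.324]
ft_force: [-0.7, 3.4, 12.8]
width: 0.0158
```

Emit:
carry_out:
  motion: "0 0 0 0 0 -5 0; 0 0 0 0 0 -10 0; 0 0 0 0 0 -15 0; 0 0 0 0 0 -15.5 0; 0 0 0 0 0 -15.5 0"

```text
time_s: 15.3
tcp_pos: [0.4344, -0.2018, 0.0859]
eef_rot: [3.142, -0.002, 0.057]
ft_force: [0.2, 3.8, 12.3]
width: 0.016
```

Emit:
carry_out:
  motion: "0 0 0.003 0 0 0 0; 0 0 0.006 0 0 0 0; 0 0 0.009 0 0 0 0; 0 0 0.010 0 0 0 0; 0 0 0.010 0 0 0 0"

```text
time_s: 15.8
tcp_pos: [0.4344, -0.2019, 0.0953]
eef_rot: [-3.141, -0.002, 0.056]
ft_force: [2.9, 4.8, 2.8]
width: 0.0156
```

Turned by 64.5°, and the knob is back up. Release and retreat.

Emit:
carry_out:
  motion: "0 0 0 0 0 0 50; 0 0 0 0 0 0 50; 0 0 0 0 0 0 50; 0 0 0 0 0 0 50; 0 0 0 0 0 0 50"

```text
time_s: 16.3
tcp_pos: [0.4333, -0.2029, 0.0951]
eef_rot: [3.141, 0.001, 0.055]
ft_force: [0.1, 0.3, -0.0]
width: 0.0439
```

Emit:
carry_out:
  motion: "0 0 0.01 0 0 0 50; 0 0 0.04 0 0 0 50; 0 0 0.08 0 0 0 50; 0 0 0.12 0 0 0 50; 0 0 0.16 0 0 0 50"

```text
time_s: 16.8
tcp_pos: [0.433, -0.2023, 0.2575]
eef_rot: [-3.141, 0.0, 0.056]
ft_force: [0.1, -1.2, -0.0]
width: 0.0441
```

Emit:
carry_out:
  motion: "0 0.03 0.01 0 0 0 50; 0 0.07 0.02 0 0 0 50; 0 0.11 0.02 0 0 0 50; 0 0.15 0.02 0 0 0 50; 0 0.17 0.02 0 0 0 50"

```text
time_s: 17.3
tcp_pos: [0.4332, -0.029, 0.2764]
eef_rot: [-3.141, -0.001, 0.06]
ft_force: [0.6, -0.4, -0.5]
width: 0.0441
```

Emit:
carry_out:
  motion: "0 0 0 0 0 0 50; 0 0 0 0 0 0 50; 0 0 0 0 0 0 50"

```text
time_s: 17.6
tcp_pos: [0.4334, -0.034, 0.2753]
eef_rot: [3.141, 0.0, 0.054]
ft_force: [0.0, -0.3, 0.0]
width: 0.0441
```

Run:
```python
from h import *; import pickle
for n in ['scene','top']:
    c=cap(n,n+'4.png'); pickle.dump(c,open(n+'4.pkl','wb'))
    i=c['frame']
    if n=='top': i=cv2.resize(i[145:265,290:440],None,fx=5,fy=5,interpolation=cv2.INTER_CUBIC)
    else: i=cv2.resize(i[190:340,80:250],None,fx=4,fy=4,interpolation=cv2.INTER_CUBIC)
    cv2.imwrite('pics/%s4z.png'%n,i)
s=get_state(); print(s['tcp_pos'],s['joint_vel'].round(3))
```

```text
[ 0.43346209 -0.03394446  0.27515736] [-0.003  0.002 -0.004 -0.001 -0.002 -0.003 -0.003]
```

View pics/scene4z.png

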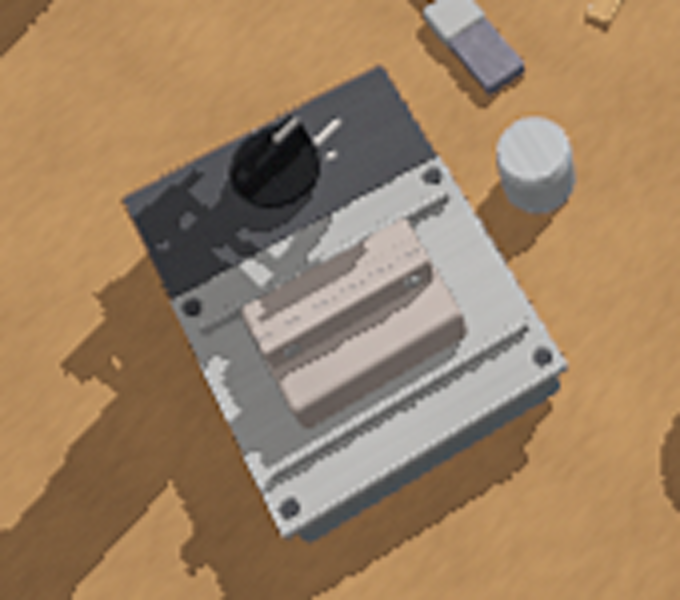

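View pics/top4z.png

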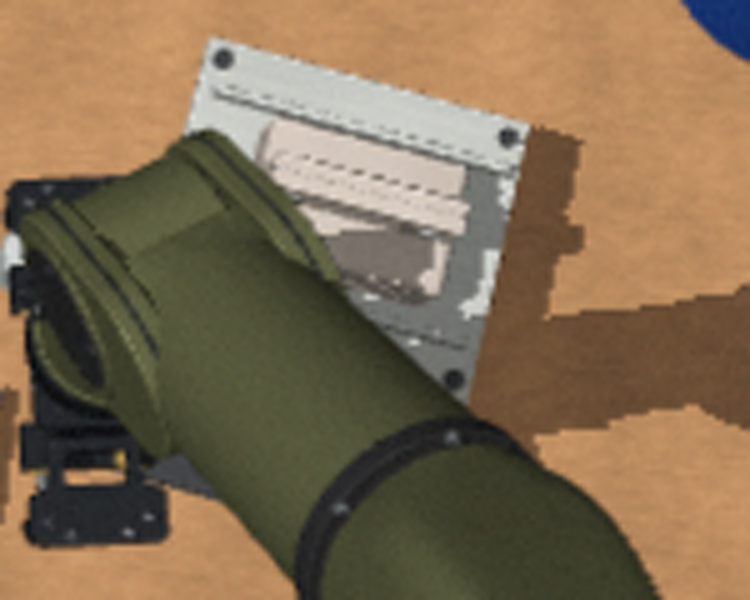

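View pics/scene4.png

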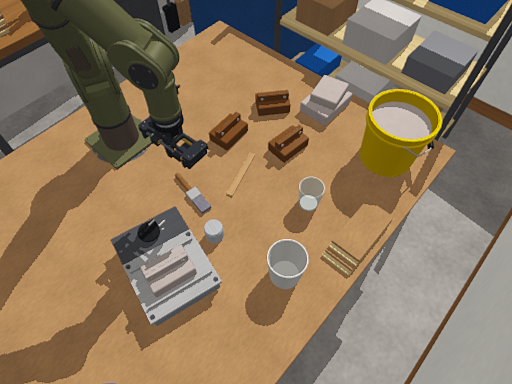

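The pointer runs from about (297,121) to (276,138) in the zoomed scene picture. It lies parallel to the long mark, and the bystanders look unmoved. I'll measure the angle.

Run:
```python
from h import *; import pickle
S=pickle.load(open('scene4.pkl','rb'))
g=lambda U,V,z: onz(S,80+(U+.5)/4-.5,190+(V+.5)/4-.5,z)[:2]
a=g(298,121,.116);b=g(276,138,.116);d=a-b; k=np.array([.4333,-.2028])
print(a,b,np.degrees(np.arctan2(d[1],d[0])),np.degrees(np.arctan2(*(a-k)[::-1])))
l1,l2=g(316,141,.07),g(338,123,.07);d=l2-l1;print('long',l1,l2,np.degrees(np.arctan2(d[1],d[0])))
for n in ['scene','top']:
  A=cv2.imread(f'pics/{n}0.png');B=cv2.imread(f'pics/{n}4.png');x=cv2.absdiff(A,B).max(2)
  if n=='scene':
    for nm,(u0,v0,u1,v1) in dict(cup=(296,174,328,214),tub=(264,236,310,290),stick=(224,150,258,200),tin=(202,218,226,244),brush=(172,170,212,214)).items(): print(nm,(x[v0:v1,u0:u1]>40).mean())
```

```text
[ 0.43486098 -0.17152124] [ 0.43372258 -0.19177548] 86.78305577496161 87.14300594415316
long [ 0.43183386 -0.16444098] [ 0.43251772 -0.14256363] 88.20959030124749
cup 0.0
tub 0.0
stick 0.039411764705882354
tin 0.0
brush 0.0
```

```bash
python3 -c "
from h import *
print(env.hand_in())"
```

```text
the job is handed in; nothing more can be done
None
```

I set the mould down on the deck between the rails, then pushed the knob in, turned it clockwise 64.5° and let it rise before backing off. I handed the job in about 18 s into the 58 s allowed; the hand-in returned no verdict.

- **Mould:** measured from the scene view after release, it stands about 4–5 mm from the deck middle. In the last picture it is still in place between the rails.
- **Knob angle:** the tool angle at release puts it at about 1.25 rad. The scene picture reads up to about 1.36 rad, but it shows the pointer within 1–4° of the long mark. The two disagree by about 6°; both are inside 1.05–1.45.
- **Knob height:** it rose about 9.4 mm with the gripper before I let go. I did not measure its height again from a picture.
- **Bystanders:** the cup, tub, tin and brush show no change between the first and last scene pictures. The stick region differs in about 4% of its pixels. I took that to be a shadow and did not check further; the stick looks to be in the same place.

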